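# Release the catch and close up the card tray

## Task

In the card tray, the dark steel follower is kept away from the cards by a spring catch: with a fingertip press the catch's long bright metal strip down behind the follower, and keep it pressed down while you push the follower forward past the catch's nose until it rests against the cards. Then let go and move clear, so that the nose springs back up inside the follower's opening and locks it. Only press and push: do not lift or tip the follower, and leave the other things on the desk where they are.

Things in the scene. Friction and masses are not known exactly. Their poses are not given: they have to be found in the camera images.
- tray: Fixed wooden card tray, 320 x 92 mm. Origin on the desk surface under the middle of the catch's nose; its x points along the tray to the cards (the way the follower must slide), z up. Floor 22 mm above the desk, 76 mm wide between side walls with tops 42 mm above the desk; rear wall (as high) has its inner face at tray x = -197 mm. A 43 mm wide slot in mid-floor houses the catch.
- cards (a point): Foot of the near face of the cards, mid-width at floor height, at tray x = +35 mm. The cards are a fixed upright pack 74 mm wide, tops 88 to 94 mm above the desk.
- follower: Loose dark steel block, 0.5 to 0.8 kg, 90 mm long (its x, front = +x), 72 wide, 28 high, with a plate 62 mm high, 10 mm thick across its front. Origin at the middle of its underside, on the tray floor. A tunnel 46 mm wide, 16 high runs below it over the strip. Starts with its front 4 to 35 mm short of the nose; slides with some newtons. Against the cards its origin is at tray x = -10 mm.
- rear (a point): Middle of the follower's rear face, 45 mm behind its origin, 22 mm above the tray floor: here to push. In mid-width this face spans 16 to 28 mm above the tray floor (the tunnel is below).
- opening (a point): Centre, at top level, of the follower's opening, right through it, 30 mm long by 46 mm wide, 10 mm ahead of its origin. With the follower against the cards it is centred over the nose. Between it and the front face is a bar 20 mm long, which must pass over the nose.
- catch: The spring catch: a rigid flat bright metal strip 40 mm wide with a nose at its far end; moves straight up and down only. Axes as the tray's; origin at the tray's origin when up. Up, the strip's top is 12 mm above the tray floor (34 mm above the desk), from tray x = -192 to +14 mm, running under the follower. It can be pressed anywhere behind the follower, and a fingertip can slide along it.
- nose (a point): Middle of the top of the catch's nose, a block 12 mm long (along tray x), 36 wide, at tray x = 0. Up, it is 47 mm above the desk and blocks the follower's front. Pressing takes about 1.5 N at first, 3 N at the bottom stop, 13 mm down. The follower passes only when the catch is more than 9 mm down; 11 to 12 mm (strip's top flush with the tray floor) is right. A spring returns it.
- mug: white mug 76 mm across, 85 mm tall; a bystander, to be left alone. Origin at the centre of its underside.
- book: closed blue book lying flat, 150 x 105 x 24 mm; a bystander, to be left alone. Origin at the centre of its underside.
- ink: small round ink jar 42 mm across, 50 mm tall; a bystander, to be left alone. Origin at the centre of its underside.
- stamp: wooden hand stamp standing up, 28 mm across, 53 mm tall; a bystander, to be left alone. Origin at the centre of its underside.
- eraser: white eraser 45 x 20 x 12 mm; a bystander, to be left alone. Origin at the centre of its underside.
- pencil: pencil 140 x 8 x 8 mm lying along its x; a bystander, to be left alone. Origin at the centre of its underside.
- weight: brass paperweight with a knob, 48 mm across, 41 mm tall; a bystander, to be left alone. Origin at the centre of its underside.
Mind the look-alikes: they are no part of the job. What is shaped like the follower but brown or green is not meant.

How it is judged:
On the way, in this order (a step that is already met when the one before it is completed fails the run):
1. a finger presses the catch down more than 9 mm while the follower is still short of the nose (z of nose in the frame of tray below 0.038 m and contact force between the fingers and catch above 0.3 N and x of follower in the frame of tray below -0.049 m), for 0.1 s.
2. the follower's front is over the nose with a finger still holding the catch down (z of nose in the frame of tray below 0.039 m and contact force between the fingers and catch above 0.3 N and x of follower in the frame of tray between -0.043 and -0.018 m), for 0.05 s.
At the end, for the whole second after the job is handed in: The follower lies flat and straight on the tray floor, at rest, within 3.5 mm of touching the cards, and the catch is up again (within 3 mm) with its nose inside the follower's opening (x of follower in the frame of tray between -0.0135 and -0.0065 m and z of nose in the frame of tray above 0.044 m and z of follower in the frame of tray below 0.026 m and angle between follower's own z axis and vertical below 0.05 rad and angle between the x axis of follower and the x axis of tray, either way round below 0.08 rad and linear speed of follower below 0.01 m/s).
It fails at once if the follower is lifted more than 8 mm or tipped by more than 0.25 rad (z of follower in the frame of tray above 0.03 m or angle between follower's own z axis and vertical above 0.25 rad).
It fails at once if a bystander is moved more than 15 mm (distance of any of mug, book, ink, stamp, eraser, pencil, weight from where it was at the start of the episode above 0.015 m).
It also fails if it takes over 38 s, if anything falls off the work surface, if the arm or the gripper's body presses on something with over 40 N, if the wrist force passes 120 N, or if a joint passes its speed limit or range.

## Robot

A 6-joint arm with a two-finger parallel gripper is mounted at the origin on the work surface. World frame = base frame: x ahead of the robot, y to its left, z up, the work surface at z = 0. Lengths are in m, angles in rad, forces in N, time in s.
With the tool pointing down it reaches from about 0.3 to 0.875 m from the base axis. Payload 6.4 kg.
Tool frame: the origin (TCP) lies at the very end of the fingers, on their centre line; the grasp point (between the pads) lies ctrl.grip_point_offset behind it (ctrl.grip_point_offset is the distance from the TCP to the grasp point, in m); z points along the fingers, x is the direction in which the jaws open and shut, and the axes are right-handed (so a half turn about z gives the same grasp; the last joint's range is limited). The gripper opens to 85 mm and grips with 20 to 120 N. Pads are 22 mm wide; open, the fingers measure 114 mm over their backs; the gripper's body (76 mm by 85 mm) begins 54 mm behind the grasp point. The pads swing forward as they close: fully open they stand 13 mm farther back than shut.
Start: joints at [1.122, 0.181, 1.607, -0, 1.354, -0.206], TCP at [0.138, 0.558, 0.231] pointing down, gripper open.
Joint ranges: [-2.99, 2.99], [-0.89, 2.07], [0.3, 2.58], [-1.14, 4.28], [0, 2.63], [-3.12, 3.12]. Speed limits (rad/s): [2.57, 2.57, 3.01, 3.14, 3.14, 3.14].

## Interface

Orientations are given as a unit quaternion [w, x, y, z].
In Python, from bench import get_obs, viewer, workorder, ctrl gives the robot as it stands. The module is installed in compiled form; this text tells all that it offers.
- The arm moves only by the tool move_arm, never from a script. Its argument "increments" is a list of rows, each an object of numbers: "tx", "ty", "tz": the shift along the tool's x, y, z in m; "turn": the turn about the tool's z in degrees. A call has 1 to 20 rows; each row is the pose to reach, as a shift and turn from the pose commanded when the call began, along the tool's axes at that moment; what a row does not reach only later rows make up. A row lasts 1/12 s, in which the tool goes at most 41.7 mm and 7.16 degrees, less where a joint would pass 70% of its speed; a pose out of reach is approached as far as the arm can. A call with a gripper value outside its range is refused whole. "gripper" is the opening, from 0 (shut) to 1 (fully open), set as the call begins (left out, the last holds). The fingers move at their own pace and stop on an object; the grip force is fixed at half the most. Time passes only in rows, so rows that repeat a pose let the fingers close. It gives the time, the measured TCP pose, the force and the opening at its end, in the units of the state.
- get_obs(): the state, without advancing time (a new reading comes with each control period).
- viewer.camera(name): name is "scene" or "top" or "wrist"; returns (picture, depth): 480x640x3 uint8, red, green, blue; 480x640 float32, m along the optical axis (not along the pixel's ray), 0 where there is no reading.
- viewer.get_calibration(name): a dict with "intrinsics" (3x3 intrinsics, pixels), "origin" and "attitude" of the camera in the world. Camera axes: x right, y up, looking along -z (the intrinsics and any distortion apply to the point x, -y, -z); pixel columns grow to the right and rows downward; lengths in m; the calibration is good to about 2 mm. A picture is of the moment at which its call begins: read the wrist's pose just before it. get_calibration takes no time and is no camera call; for the wrist camera it gives the pose at the moment of the call.
- workorder.hand_in(): hands the job in, once; it reports no verdict.
The state is a dict: "time_s": time; "q": joint angles; "dq": joint speeds; "joint_efforts": joint torques, N m; "eef_pos": TCP position; "eef_rot": TCP orientation; "wrist_force": force on the tool from outside, world axes, zero at the start; "torque": the same for the moment, N m; "opening": opening from 0.0 (shut) to 1.0 (fully open).
Only numpy, scipy, OpenCV 4.12 (cv2) and the standard library are available. Lean on these libraries where they do the work, as an engineer would, in place of code of your own. Each camera call takes 0.05 s, during which the arm holds its last target.

## Working session

There is one attempt and no reset: what is moved stays moved. The work goes in short steps, Python scripts to look and compute and a tool call to move; the robot and the scene stay as the last step left them, time stands still between calls to the robot, and variables do not carry over. Pictures are saved under pics/ and viewed, and the job is handed in when it is done.

Besides the shell and the picture viewer there is one more tool, called as name([rows], argument=value, ...), one row to a line, values as JSON. move_arm: Moves the arm, as the interface text tells. Its arguments: {"type":"object","properties":{"increments":{"type":"array"},"gripper":{"type":"number"}},"required":["increments"]}

```bash
mkdir -p pics; python3 - <<'E'
from bench import get_obs, viewer, workorder, ctrl
import cv2,numpy as np
o=get_obs();print(o, ctrl.grip_point_offset)
for n in ("scene","top","wrist"):
    c=viewer.get_calibration(n);print(n,c)
    p,d=viewer.camera(n);cv2.imwrite(f"pics/{n}0.png",p[:,:,::-1]);np.savez(f"{n}0.npz",p=p,d=d,K=c["intrinsics"],o=c["origin"],a=c["attitude"])
E
```

```text
{'time_s': 0.0, 'q': array([ 1.12167903e+00,  1.81545314e-01,  1.60800647e+00,  3.78511596e-05,
        1.35378500e+00, -2.06308450e-01]), 'dq': array([-3.00374939e-05,  1.16224658e-03, -1.65480790e-04,  4.90763209e-04,
        9.52344082e-05,  1.12220306e-03]), 'joint_efforts': array([ 1.54589088e-03, -4.44857919e+01, -3.51350069e+01, -9.04381295e-05,
        8.87193193e-03,  1.50437495e-05]), 'eef_pos': array([0.13798152, 0.5576375 , 0.23038249]), 'eef_rot': array([ 3.68765814e-04,  7.87539530e-01,  6.16263522e-01, -7.90475680e-04]), 'wrist_force': array([-0.44597123,  0.03657747, -0.02387082]), 'torque': array([0.05725008, 0.03004176, 0.04972594]), 'opening': 1.0043796565215053} 0.0187
scene {'intrinsics': array([[446.68973927,   0.        , 324.10904554],
       [  0.        , 446.68973927, 239.49058135],
       [  0.        ,   0.        ,   1.        ]]), 'origin': array([ 0.90262298, -0.22485403,  0.60576556]), 'attitude': array([0.84804218, 0.26144654, 0.13540491, 0.4406083 ])}
top {'intrinsics': array([[578.70163143,   0.        , 318.51709854],
       [  0.        , 578.70163143, 242.67025822],
       [  0.        ,   0.        ,   1.        ]]), 'origin': array([0.44040459, 0.00346926, 1.03552209]), 'attitude': array([-0.69545834, -0.05791571,  0.053071  ,  0.71425972])}
wrist {'intrinsics': array([[428.68401546,   0.        , 314.15632785],
       [  0.        , 428.68401546, 233.46777289],
       [  0.        ,   0.        ,   1.        ]]), 'origin': array([0.07121248, 0.57398847, 0.37460178]), 'attitude': array([ 0.77993558, -0.10882228, -0.08420991,  0.61054639])}
```

View pics/scene0.png

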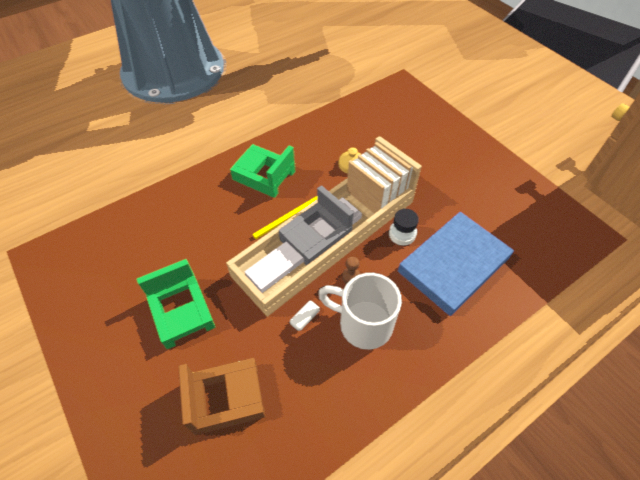

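View pics/top0.png

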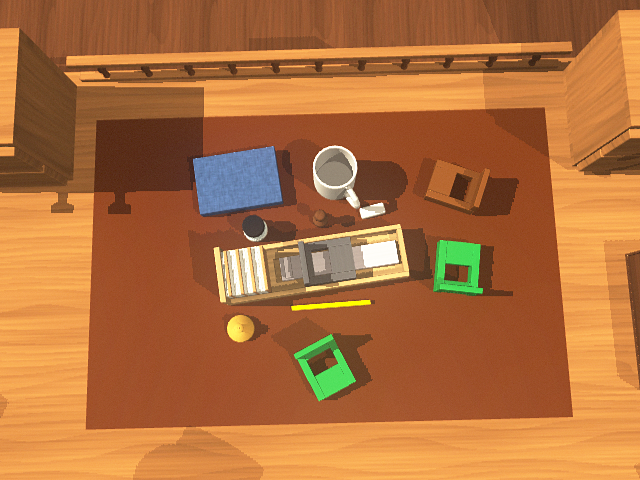

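View pics/wrist0.png

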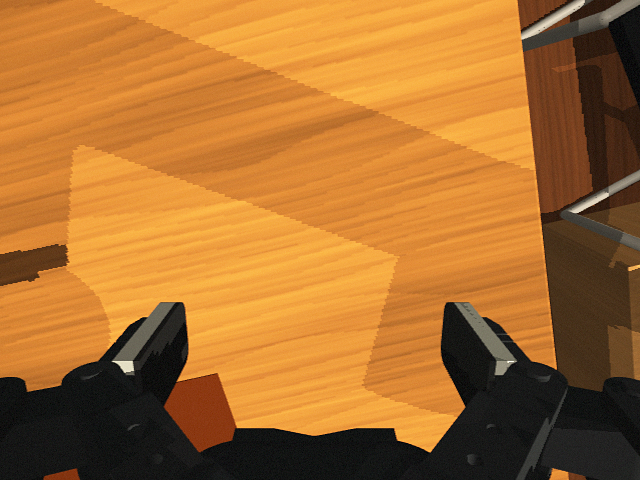

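The top view shows the tray from (405,250) at the rear end to (220,275) at the cards. The only dark-steel follower is in it, near (330,258). The look-alikes are brown at (455,185) and green at (458,265) and (325,368). The bright strip behind the follower is at (380,252). I'll confirm with an enlarged crop and measure.

```bash
cat > h.py <<'E'
import numpy as np,cv2
from scipy.spatial.transform import Rotation as R
def cal(c): 
    q=np.array(c["a"]);return np.array(c["K"]),np.array(c["o"]),R.from_quat([q[1],q[2],q[3],q[0]]).as_matrix()
def world(c):
    K,o,A=cal(c);d=c["d"];v,u=np.mgrid[0:480,0:640]
    P=np.stack([(u-K[0,2])/K[0,0]*d,-(v-K[1,2])/K[1,1]*d,-d],-1)
    return P@A.T+o
def ray(c,u,v,z):
    K,o,A=cal(c);r=A@np.array([(u-K[0,2])/K[0,0],-(v-K[1,2])/K[1,1],-1]);return o+r*(z-o[2])/r[2]
def proj(c,P):
    K,o,A=cal(c);p=(np.atleast_2d(P)-o)@A;return np.stack([K[0,2]+K[0,0]*p[:,0]/-p[:,2],K[1,2]-K[1,1]*p[:,1]/-p[:,2]],1)
E
python3 - <<'E'
from h import *
c=np.load("top0.npz");W=world(c);d=c["d"]
p=c["p"]
print("desk z",np.median(W[290:300,120:200,2]))
cv2.imwrite("pics/crop0.png",cv2.resize(p[215:315,205:420,::-1],None,fx=3.7,fy=3.7,interpolation=cv2.INTER_CUBIC))
for v,u in [(252,380),(260,372),(257,342),(258,320),(262,303),(268,290),(250,300),(265,283),(232,350),(290,350)]:
    print(u,v,W[v,u].round(4),p[v,u])
# wood tray: hsv
z=W[...,2]
m=(z>0.037)&(z<0.047);roi=np.zeros_like(m);roi[220:310,210:415]=1
hsv=cv2.cvtColor(p,cv2.COLOR_RGB2HSV)
mm=(roi&(hsv[...,0]>12)&(hsv[...,0]<25)&(hsv[...,1]>60)&(hsv[...,2]>120)).astype(np.uint8)
cn=max(cv2.findContours(mm,0,2)[0],key=cv2.contourArea);r=cv2.minAreaRect(cn);b=cv2.boxPoints(r);print(r,b)
E
```

```text
desk z 0.0023606248946064223
380 252 [ 0.5796 -0.0985  0.0349] [254 252 246]
372 260 [ 0.5661 -0.0841  0.0337] [255 253 249]
342 257 [ 0.5702 -0.0314  0.0529] [151 138 125]
320 258 [0.572  0.0064 0.0341] [200 179 165]
303 262 [0.5595 0.0346 0.0846] [150 140 125]
290 268 [0.5541 0.0582 0.049 ] [150 132 121]
300 250 [0.5796 0.0391 0.0847] [146 136 125]
283 265 [0.5613 0.0711 0.0357] [149 135 120]
350 232 [ 0.6153 -0.0471  0.0415] [255 234 143]
350 290 [ 0.5172 -0.0455  0.0027] [106  69  40]
((311.62872314453125, 264.44189453125), (59.09728240966797, 191.0466766357422), 82.71833038330078) [[213.13057 247.23889]
 [402.63644 223.02425]
 [410.1269  281.6449 ]
 [220.621   305.85956]]
```

View pics/crop0.png

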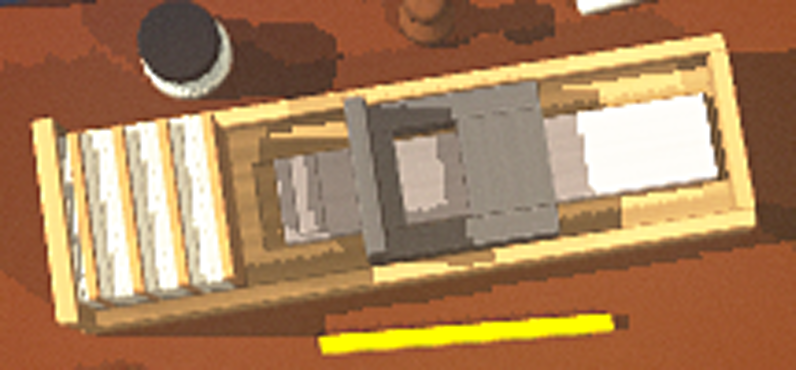

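Confirmed: the dark-steel block in the tray is the follower. The bright strip behind it and the nose ahead of it are both visible. Next I'll fit the tray axis.

```bash
python3 - <<'E'
from h import *
c=np.load("top0.npz");W=world(c);p=c["p"];z=W[...,2]
roi=np.zeros(z.shape,bool);roi[215:312,205:420]=1
hsv=cv2.cvtColor(p,cv2.COLOR_RGB2HSV).astype(int)
wood=(hsv[...,0]>12)&(hsv[...,0]<27)&(hsv[...,1]>60)
def rep(name,m,zz,d=None):
    v,u=np.nonzero(m);P=np.array([ray(c,a,b,zz)[:2] for a,b in zip(u,v)])
    print(name,len(P));return P
t=rep("walltop",roi&wood&(np.abs(z-0.0425)<.003),0.042)
s=rep("strip",roi&(np.abs(z-0.0345)<.004)&(hsv[...,1]<45)&(W[...,1]<-0.055),0.034)
f=rep("foltop",roi&(np.abs(z-0.0515)<.004)&(hsv[...,1]<60)&(W[...,1]<0.03),0.050)
pl=rep("plate",roi&(np.abs(z-0.085)<.004)&(hsv[...,1]<60)&(W[...,1]<0.06),0.084)
cd=rep("cards",roi&(z>0.086)&(W[...,1]>0.06),0.09)
fr=cv2.minAreaRect
for n,q in (("t",t),("s",s),("f",f),("pl",pl),("cd",cd)):
    r=cv2.minAreaRect((q*1000).astype(np.float32));print(n,np.round(r[0],1),np.round(r[1],1),round(r[2],2),np.round(cv2.boxPoints(r)).tolist())
np.savez("m.npz",t=t,s=s,f=f,pl=pl)
# longitudinal fit using wall tops robust: angle via extents min
best=None
for a in np.arange(-15,15,.1):
    x=np.array([np.sin(np.radians(a)),np.cos(np.radians(a))]);y=np.array([-x[1],x[0]])
    w=np.ptp(np.percentile(t@y,[.7,99.3]))
    if best is None or w<best[0]: best=(w,a,x,y)
w,a,x,y=best;print(w,a,x)
for n,q in (("t",t),("s",s),("f",f),("pl",pl),("cd",cd)):
    print(n,"x",np.percentile(q@x,[1,99]).round(4),"y",np.percentile(q@y,[1,99]).round(4), np.percentile(q@y,[1,99]).mean().round(4))
E
```

```text
walltop 1465
strip 778
foltop 1244
plate 232
cards 2213
t [574.3  16.1] [116.  313.4] 7.31 [[497.0, 164.0], [537.0, -147.0], [652.0, -132.0], [612.0, 179.0]]
s [576.2 -90.4] [39.6 74.2] 7.47 [[552.0, -56.0], [561.0, -130.0], [601.0, -125.0], [591.0, -51.0]]
f [565.7 -10.9] [71.4 79.5] 7.29 [[525.0, 24.0], [535.0, -55.0], [606.0, -46.0], [596.0, 33.0]]
pl [559.1  34.2] [69.9  9.6] 6.77 [[524.0, 35.0], [525.0, 25.0], [594.0, 34.0], [593.0, 43.0]]
cd [547.1 137. ] [92.  80.5] 7.35 [[496.0, 171.0], [507.0, 91.0], [598.0, 103.0], [588.0, 183.0]]
0.09185100494708576 -7.300000000000027 [-0.12706461  0.99189444]
t x [-0.2132  0.0918] y [-0.6057 -0.514 ] -0.5599
s x [-0.1993 -0.1303] y [-0.5795 -0.5406] -0.5601
f x [-0.1215 -0.0439] y [-0.595 -0.525] -0.56
pl x [-0.0419 -0.0326] y [-0.5928 -0.5245] -0.5587
cd x [0.027 0.106] y [-0.6002 -0.5193] -0.5598
```

Along the tray axis, everything agrees on the tray origin: the strip's rear end, the cards' face and the follower's size (90 × 71 mm). The origin is about (0.5565, 0.0637) with heading 97.3°. The follower is at tray x of about -0.070. Next I'll shut the fingers and travel above the strip, with the tool y axis along the tray.

move_arm([
  {"tx": -0.008,"ty": 0.009,"turn": 1},
  {"tx": -0.026,"ty": 0.029,"turn": 3.5},
  {"tx": -0.052,"ty": 0.058,"turn": 7},
  {"tx": -0.078,"ty": 0.087,"turn": 10.5},
  {"tx": -0.105,"ty": 0.116,"turn": 14},
  {"tx": -0.131,"ty": 0.145,"turn": 18},
  {"tx": -0.16,"ty": 0.177,"turn": 22},
  {"tx": -0.188,"ty": 0.209,"turn": 26},
  {"tx": -0.216,"ty": 0.24,"turn": 30},
  {"tx": -0.244,"ty": 0.271,"turn": 34},
  {"tx": -0.272,"ty": 0.302,"turn": 38},
  {"tx": -0.3,"ty": 0.333,"turn": 42},
  {"tx": -0.328,"ty": 0.364,"turn": 46},
  {"tx": -0.356,"ty": 0.395,"turn": 50},
  {"tx": -0.384,"ty": 0.426,"turn": 54},
  {"tx": -0.412,"ty": 0.457,"turn": 58},
  {"tx": -0.44,"ty": 0.489,"turn": 62},
  {"tx": -0.468,"ty": 0.52,"turn": 65},
  {"tx": -0.492,"ty": 0.547,"turn": 67.5},
  {"tx": -0.508,"ty": 0.565,"turn": 68.7},
], gripper=0)

```text
validation failed for argument at $.in...
```

```bash
cat > st.py <<'E'
from h import *
from bench import get_obs
O=np.array([.5565,.0637]);a=np.radians(97.35);X=np.array([np.cos(a),np.sin(a)]);Y=np.array([-X[1],X[0]])
def st():
    o=get_obs();q=o["eef_rot"];M=R.from_quat([q[1],q[2],q[3],q[0]]).as_matrix();p=o["eef_pos"];d=p[:2]-O
    print("t",round(o["time_s"],2),"p",p.round(4),"tray x,y mm",(d@X*1000).round(1),(d@Y*1000).round(1),"toolx head",np.degrees(np.arctan2(M[1,0],M[0,0])).round(2),"zax",M[:,2].round(3),"F",o["wrist_force"].round(2),"open",round(o["opening"],3))
    return p,M
E
python3 - <<'E'
from st import *
p,M=st()
T=O-.155*X; print("inc to -155:",M.T@np.append(T-p[:2],0.0),"q",get_obs()["q"].round(2))
E
```

```text
t 0.15 p [0.138  0.5577 0.2306] tray x,y mm 543.5 351.8 toolx head 76.09 zax [-0.001 -0.001 -1.   ] F [ 0.05 -0.68  0.2 ] open 0.998
inc to -155: [-5.23392978e-01  5.81162171e-01  5.79032853e-04] q [ 1.12  0.18  1.61 -0.    1.35 -0.21]
```

The move was refused whole, probably because every row needs all four keys. I'll retry with "tz" included.

move_arm([
  {"tx": -0.008,"ty": 0.009,"tz": 0.0,"turn": 1.0},
  {"tx": -0.026,"ty": 0.029,"tz": 0.0,"turn": 3.5},
  {"tx": -0.052,"ty": 0.058,"tz": 0.0,"turn": 7.0},
  {"tx": -0.078,"ty": 0.087,"tz": 0.0,"turn": 10.5},
  {"tx": -0.105,"ty": 0.116,"tz": 0.0,"turn": 14.0},
  {"tx": -0.131,"ty": 0.145,"tz": 0.0,"turn": 18.0},
  {"tx": -0.158,"ty": 0.175,"tz": 0.0,"turn": 22.0},
  {"tx": -0.185,"ty": 0.205,"tz": 0.0,"turn": 26.0},
  {"tx": -0.212,"ty": 0.235,"tz": 0.0,"turn": 30.0},
  {"tx": -0.239,"ty": 0.265,"tz": 0.0,"turn": 34.0},
  {"tx": -0.266,"ty": 0.295,"tz": 0.0,"turn": 38.0},
  {"tx": -0.293,"ty": 0.325,"tz": 0.0,"turn": 42.0},
  {"tx": -0.32,"ty": 0.355,"tz": 0.0,"turn": 46.0},
  {"tx": -0.347,"ty": 0.385,"tz": 0.0,"turn": 50.0},
  {"tx": -0.374,"ty": 0.415,"tz": 0.0,"turn": 54.0},
  {"tx": -0.401,"ty": 0.445,"tz": 0.0,"turn": 58.0},
  {"tx": -0.428,"ty": 0.475,"tz": 0.0,"turn": 62.0},
  {"tx": -0.455,"ty": 0.505,"tz": 0.0,"turn": 65.0},
  {"tx": -0.478,"ty": 0.531,"tz": 0.0,"turn": 67.5},
  {"tx": -0.492,"ty": 0.546,"tz": 0.0,"turn": 68.7},
], gripper=0)

```text
time_s: 1.82
eef_pos: [0.5509, -0.0548, 0.2311]
eef_rot: [0.001, 0.998, 0.062, 0.0]
wrist_force: [-0.3, 0.4, -0.2]
opening: -0.001
```

```bash
python3 - <<'E'
from st import *
p,M=st()
T=O-.155*X; print("inc to -155:",M.T@np.append(T-p[:2],0.0),"q",get_obs()["q"].round(2))
E
```

```text
t 1.82 p [ 0.5509 -0.0548  0.2311] tray x,y mm -116.8 20.8 toolx head 7.05 zax [ 0.    -0.001 -1.   ] F [-0.31  0.43 -0.19] open -0.001
inc to -155: [2.09505684e-02 3.81308526e-02 4.42200274e-05] q [-0.31  0.13  1.66 -0.    1.35 -0.44]
```

move_arm([
  {"tx": 0.006,"ty": 0.011,"tz": 0.01,"turn": -0.1},
  {"tx": 0.014,"ty": 0.026,"tz": 0.03,"turn": -0.2},
  {"tx": 0.021,"ty": 0.038,"tz": 0.055,"turn": -0.3},
  {"tx": 0.021,"ty": 0.038,"tz": 0.085,"turn": -0.3},
  {"tx": 0.021,"ty": 0.038,"tz": 0.11,"turn": -0.3},
  {"tx": 0.021,"ty": 0.038,"tz": 0.125,"turn": -0.3},
  {"tx": 0.021,"ty": 0.038,"tz": 0.13,"turn": -0.3},
  {"tx": 0.021,"ty": 0.038,"tz": 0.13,"turn": -0.3},
])

```text
time_s: 2.48
eef_pos: [0.574, -0.0857, 0.0997]
eef_rot: [-0.001, 0.998, 0.067, -0.002]
wrist_force: [-0.2, -0.2, -0.1]
opening: -0.005
```

```bash
python3 - <<'E'
from st import *
from bench import viewer
st()
for n in ("wrist","scene"):
    c=viewer.get_calibration(n);p,d=viewer.camera(n);cv2.imwrite(f"pics/{n}1.png",p[:,:,::-1]);np.savez(f"{n}1.npz",p=p,d=d,K=c["intrinsics"],o=c["origin"],a=c["attitude"])
E
```

```text
t 2.48 p [ 0.574  -0.0857  0.0997] tray x,y mm -150.4 1.7 toolx head 7.64 zax [-0.003  0.001 -1.   ] F [-0.22 -0.18 -0.07] open -0.005
```

View pics/wrist1.png

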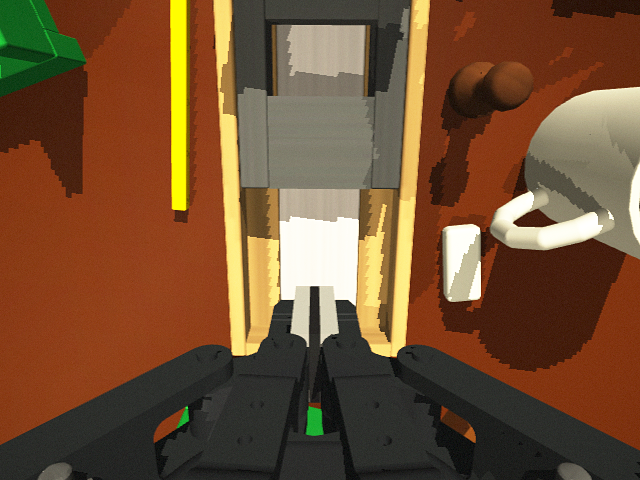

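View pics/scene1.png

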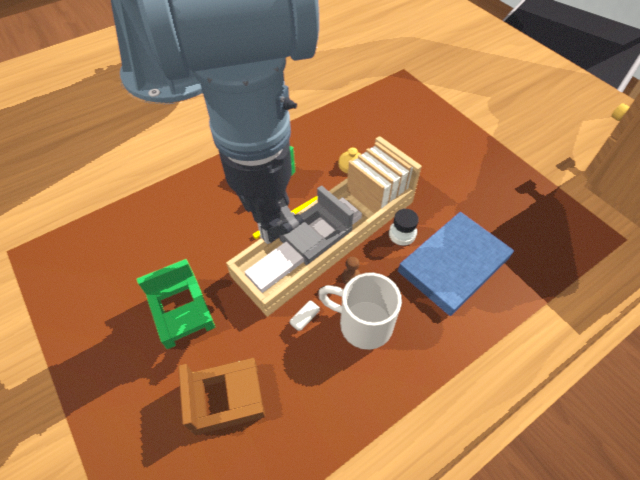

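The wrist view shows the shut fingertips (292–338, 290) centred over the bright strip (280–358), with free room ahead to the follower's rear edge at row 188. Next I'll descend and press.

move_arm([
  {"tx": 0.0,"ty": 0.0,"tz": 0.015,"turn": 0.0},
  {"tx": 0.0,"ty": 0.0,"tz": 0.035,"turn": 0.0},
  {"tx": 0.0,"ty": 0.0,"tz": 0.05,"turn": 0.0},
  {"tx": 0.0,"ty": 0.0,"tz": 0.058,"turn": 0.0},
  {"tx": 0.0,"ty": 0.0,"tz": 0.062,"turn": 0.0},
  {"tx": 0.0,"ty": 0.0,"tz": 0.062,"turn": 0.0},
  {"tx": 0.0,"ty": 0.0,"tz": 0.062,"turn": 0.0},
])

```text
time_s: 3.17
eef_pos: [0.5765, -0.086, 0.0405]
eef_rot: [0.0, 0.998, 0.067, 0.001]
wrist_force: [0.7, 1.3, 0.9]
opening: -0.002
```

```bash
python3 - <<'E'
from st import *
st()
E
```

```text
t 3.17 p [ 0.5765 -0.086   0.0405] tray x,y mm -151.0 -0.7 toolx head 7.69 zax [ 0.002 -0.001 -1.   ] F [0.73 1.34 0.87] open -0.002
```

move_arm([
  {"tx": 0.0,"ty": 0.0,"tz": 0.004,"turn": 0.0},
  {"tx": 0.0,"ty": 0.0,"tz": 0.008,"turn": 0.0},
  {"tx": 0.0,"ty": 0.0,"tz": 0.011,"turn": 0.0},
  {"tx": 0.0,"ty": 0.0,"tz": 0.014,"turn": 0.0},
  {"tx": 0.0,"ty": 0.0,"tz": 0.016,"turn": 0.0},
  {"tx": 0.0,"ty": 0.0,"tz": 0.016,"turn": 0.0},
  {"tx": 0.0,"ty": 0.0,"tz": 0.016,"turn": 0.0},
  {"tx": 0.0,"ty": 0.0,"tz": 0.016,"turn": 0.0},
])

```text
time_s: 3.83
eef_pos: [0.5759, -0.0858, 0.0235]
eef_rot: [0.0, 0.998, 0.067, 0.0]
wrist_force: [1.8, -0.5, 2.0]
opening: 0.004
```

```bash
python3 - <<'E'
from st import *
from bench import viewer
st()
for n in ("wrist",):
    c=viewer.get_calibration(n);p,d=viewer.camera(n);cv2.imwrite(f"pics/{n}2.png",p[:,:,::-1]);np.savez(f"{n}2.npz",p=p,d=d,K=c["intrinsics"],o=c["origin"],a=c["attitude"])
for i in range(1): st()
E
```

```text
t 3.83 p [ 0.5759 -0.0858  0.0235] tray x,y mm -150.8 -0.1 toolx head 7.69 zax [ 0.001 -0.    -1.   ] F [ 1.75 -0.46  2.03] open 0.004
t 3.88 p [ 0.5759 -0.0858  0.0235] tray x,y mm -150.7 -0.1 toolx head 7.69 zax [ 0. -0. -1.] F [ 1.63 -0.58  2.31] open 0.001
```

View pics/wrist2.png

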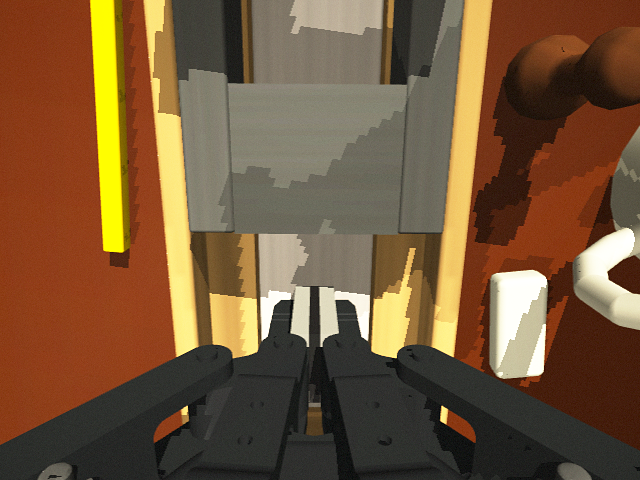

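Pressed: the z force is about 2.3 N and the view is centred. I'll check how far down it is from depth, using the strip against the tray floor.

```bash
python3 - <<'E'
from h import *
for f in ("wrist1.npz","wrist2.npz"):
    c=np.load(f);W=world(c)
    if "1" in f: L=dict(strip=(200,265,300,340),floor=(225,250,254,272),foltop=(130,160,285,350))
    else: L=dict(strip=(245,280,285,345),floor=(245,275,215,250),floorR=(245,275,380,425),foltop=(120,190,260,380))
    for k,(a,b,e,g) in L.items(): print(f,k,np.median(W[a:b,e:g,2]).round(4))
E
```

```text
wrist1.npz strip 0.0355
wrist1.npz floor 0.0236
wrist1.npz foltop 0.0515
wrist2.npz strip 0.025
wrist2.npz floor 0.0235
wrist2.npz floorR 0.0235
wrist2.npz foltop 0.0515
```

The strip is 1.5 mm above the floor, so about 10.5 mm down. I'll press 1 mm more and slide forward along -tool y.

move_arm([
  {"tx": 0.0,"ty": 0.0,"tz": 0.001,"turn": 0.3},
  {"tx": 0.0,"ty": -0.002,"tz": 0.001,"turn": 0.3},
  {"tx": 0.0,"ty": -0.005,"tz": 0.001,"turn": 0.3},
  {"tx": 0.0,"ty": -0.009,"tz": 0.001,"turn": 0.3},
  {"tx": 0.0,"ty": -0.013,"tz": 0.001,"turn": 0.3},
  {"tx": 0.0,"ty": -0.017,"tz": 0.001,"turn": 0.3},
  {"tx": 0.0,"ty": -0.02,"tz": 0.001,"turn": 0.3},
  {"tx": 0.0,"ty": -0.022,"tz": 0.001,"turn": 0.3},
  {"tx": 0.0,"ty": -0.024,"tz": 0.001,"turn": 0.3},
  {"tx": 0.0,"ty": -0.026,"tz": 0.001,"turn": 0.3},
  {"tx": 0.0,"ty": -0.028,"tz": 0.001,"turn": 0.3},
  {"tx": 0.0,"ty": -0.03,"tz": 0.001,"turn": 0.3},
  {"tx": 0.0,"ty": -0.032,"tz": 0.001,"turn": 0.3},
  {"tx": 0.0,"ty": -0.034,"tz": 0.001,"turn": 0.3},
  {"tx": 0.0,"ty": -0.036,"tz": 0.001,"turn": 0.3},
  {"tx": 0.0,"ty": -0.036,"tz": 0.001,"turn": 0.3},
])

```text
time_s: 5.22
eef_pos: [0.5708, -0.0496, 0.0223]
eef_rot: [-0.0, 0.998, 0.064, 0.0]
wrist_force: [1.6, -2.8, 2.2]
opening: -0.0
```

```bash
cat > look.py <<'E'
import sys
from st import *
from bench import viewer
k=sys.argv[1]
st()
for n in ("wrist","top","scene"):
    if n not in sys.argv: continue
    c=viewer.get_calibration(n);p,d=viewer.camera(n);cv2.imwrite(f"pics/{n}{k}.png",p[:,:,::-1]);np.savez(f"{n}{k}.npz",p=p,d=d,K=c["intrinsics"],o=c["origin"],a=c["attitude"])
E
python3 look.py 3 wrist
```

```text
t 5.22 p [ 0.5708 -0.0496  0.0223] tray x,y mm -114.2 0.3 toolx head 7.4 zax [ 0.  0. -1.] F [ 1.6  -2.83  2.23] open -0.0
```

View pics/wrist3.png

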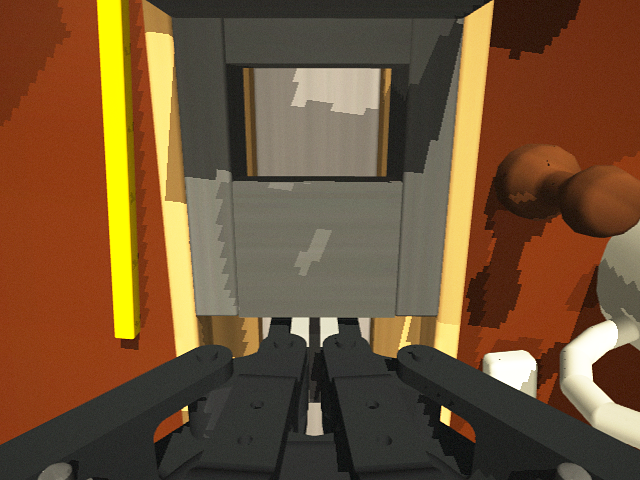

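The follower's rear edge (row 316) now meets the fingers, and the push is about 3 N. I'll measure where the follower is.

```bash
cat > fol.py <<'E'
import sys
from st import *
c=np.load(sys.argv[1]);W=world(c);z=W[...,2]-.0015
D=W[...,:2]-O;tx=D@X;ty=D@Y
m=(abs(z-.05)<.003)&(abs(ty)<.034)&(tx<.04)&(tx>-.13)
print("follower top: tx range",np.percentile(tx[m],[.5,99.5]).round(4),"n",m.sum())
for s in (-.03,.03):
    mm=m&(abs(ty-s)<.004);print(" rear at y",s,np.percentile(tx[mm],1).round(4))
mm=m&(abs(ty)<.015);h=np.sort(tx[mm]);g=np.diff(h);i=g.argmax();print(" opening gap",h[i].round(4),h[i+1].round(4), "-> follower x",((h[i]+h[i+1])/2-.01).round(4))
s=(abs(ty)<.012)&(z<.03)&(tx>h[i]+.003)&(tx<h[i+1]-.003);print(" strip z in opening",np.median(z[s]).round(4))
E
python3 fol.py wrist3.npz
```

```text
follower top: tx range [-0.1076 -0.0237] n 56810
 rear at y -0.03 -0.1021
 rear at y 0.03 -0.1022
 opening gap -0.0636 -0.034 -> follower x -0.0588
 strip z in opening 0.0223
```

Straight, with the follower at about -59 mm and the strip flush (about 11.7 mm down). I'll keep pushing past the nose.

move_arm([
  {"tx": 0.0,"ty": -0.001,"tz": 0.0,"turn": 0.0},
  {"tx": 0.0,"ty": -0.003,"tz": 0.0,"turn": 0.0},
  {"tx": 0.0,"ty": -0.005,"tz": 0.0,"turn": 0.0},
  {"tx": 0.0,"ty": -0.007,"tz": 0.0,"turn": 0.0},
  {"tx": 0.0,"ty": -0.009,"tz": 0.0,"turn": 0.0},
  {"tx": 0.0,"ty": -0.011,"tz": 0.0,"turn": 0.0},
  {"tx": 0.0,"ty": -0.013,"tz": 0.0,"turn": 0.0},
  {"tx": 0.0,"ty": -0.015,"tz": 0.0,"turn": 0.0},
  {"tx": 0.0,"ty": -0.017,"tz": 0.0,"turn": 0.0},
  {"tx": 0.0,"ty": -0.019,"tz": 0.0,"turn": 0.0},
  {"tx": 0.0,"ty": -0.021,"tz": 0.0,"turn": 0.0},
  {"tx": 0.0,"ty": -0.023,"tz": 0.0,"turn": 0.0},
  {"tx": 0.0,"ty": -0.025,"tz": 0.0,"turn": 0.0},
  {"tx": 0.0,"ty": -0.027,"tz": 0.0,"turn": 0.0},
  {"tx": 0.0,"ty": -0.029,"tz": 0.0,"turn": 0.0},
  {"tx": 0.0,"ty": -0.03,"tz": 0.0,"turn": 0.0},
  {"tx": 0.0,"ty": -0.03,"tz": 0.0,"turn": 0.0},
])

```text
time_s: 6.68
eef_pos: [0.5669, -0.0201, 0.0223]
eef_rot: [-0.0, 0.998, 0.064, -0.0]
wrist_force: [1.6, -3.2, 2.4]
opening: -0.001
```

```bash
python3 look.py 4 wrist; python3 fol.py wrist4.npz
```

```text
t 6.68 p [ 0.5669 -0.0201  0.0223] tray x,y mm -84.4 0.4 toolx head 7.4 zax [-0.  0. -1.] F [ 1.56 -3.19  2.43] open -0.001
follower top: tx range [-0.0778  0.0061] n 56848
 rear at y -0.03 -0.0724
 rear at y 0.03 -0.0725
 opening gap -0.0337 -0.0042 -> follower x -0.0289
 strip z in opening 0.0223
```

View pics/wrist4.png

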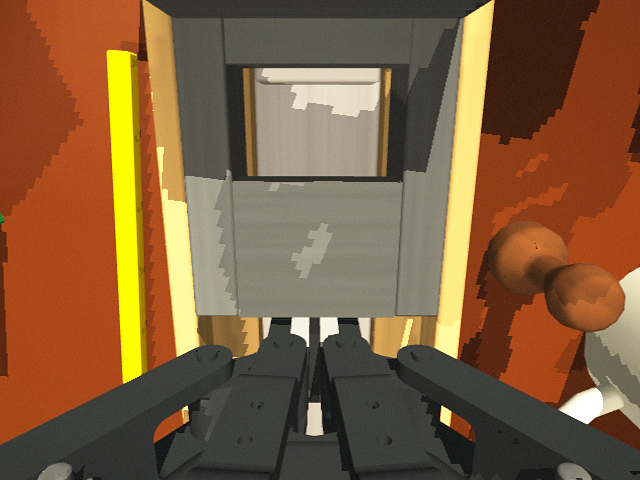

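The bar is over the depressed nose, whose rear edge shows in the opening at row 82. The follower is at -29 mm, so about 19 mm remains.

move_arm([
  {"tx": 0.0,"ty": -0.001,"tz": 0.0,"turn": 0.0},
  {"tx": 0.0,"ty": -0.003,"tz": 0.0,"turn": 0.0},
  {"tx": 0.0,"ty": -0.005,"tz": 0.0,"turn": 0.0},
  {"tx": 0.0,"ty": -0.007,"tz": 0.0,"turn": 0.0},
  {"tx": 0.0,"ty": -0.009,"tz": 0.0,"turn": 0.0},
  {"tx": 0.0,"ty": -0.011,"tz": 0.0,"turn": 0.0},
  {"tx": 0.0,"ty": -0.013,"tz": 0.0,"turn": 0.0},
  {"tx": 0.0,"ty": -0.0145,"tz": 0.0,"turn": 0.0},
  {"tx": 0.0,"ty": -0.0155,"tz": 0.0,"turn": 0.0},
  {"tx": 0.0,"ty": -0.0165,"tz": 0.0,"turn": 0.0},
  {"tx": 0.0,"ty": -0.0175,"tz": 0.0,"turn": 0.0},
  {"tx": 0.0,"ty": -0.018,"tz": 0.0,"turn": 0.0},
  {"tx": 0.0,"ty": -0.018,"tz": 0.0,"turn": 0.0},
])

```text
time_s: 7.82
eef_pos: [0.5647, -0.0026, 0.0223]
eef_rot: [0.0, 0.998, 0.064, 0.0]
wrist_force: [0.9, -5.7, 2.8]
opening: -0.004
```

```bash
python3 look.py 5 wrist; python3 fol.py wrist5.npz
```

```text
t 7.82 p [ 0.5647 -0.0026  0.0223] tray x,y mm -66.8 0.4 toolx head 7.39 zax [ 0. -0. -1.] F [ 0.86 -5.7   2.75] open -0.004
follower top: tx range [-0.0601  0.0237] n 56862
 rear at y -0.03 -0.0548
 rear at y 0.03 -0.0549
 opening gap -0.0162 0.0134 -> follower x -0.0114
 strip z in opening 0.0222
```

The force rose from 3 N to 5.7 N, so it may just be touching the cards. I'll nudge once more to confirm.

move_arm([
  {"tx": 0.0,"ty": -0.0005,"tz": 0.0,"turn": 0.0},
  {"tx": 0.0,"ty": -0.001,"tz": 0.0,"turn": 0.0},
  {"tx": 0.0,"ty": -0.001,"tz": 0.0,"turn": 0.0},
  {"tx": 0.0,"ty": -0.001,"tz": 0.0,"turn": 0.0},
])

```text
time_s: 8.2
eef_pos: [0.5647, -0.0026, 0.0223]
eef_rot: [0.001, 0.998, 0.064, 0.0]
wrist_force: [-0.1, -9.3, 0.3]
opening: -0.001
```

```bash
python3 look.py 6 wrist; python3 fol.py wrist6.npz
```

```text
t 8.2 p [ 0.5647 -0.0026  0.0223] tray x,y mm -66.8 0.4 toolx head 7.39 zax [ 0.    -0.002 -1.   ] F [-0.06 -9.26  0.34] open -0.001
follower top: tx range [-0.0602  0.0237] n 56824
 rear at y -0.03 -0.0551
 rear at y 0.03 -0.0548
 opening gap -0.0162 0.0134 -> follower x -0.0114
 strip z in opening 0.0223
```

The follower didn't move and the force rose to 9 N, so it is against the cards. I'll back off 3 mm, then go straight up and clear.

move_arm([
  {"tx": 0.0,"ty": 0.001,"tz": 0.0,"turn": 0.0},
  {"tx": 0.0,"ty": 0.003,"tz": 0.0,"turn": 0.0},
  {"tx": 0.0,"ty": 0.005,"tz": 0.0,"turn": 0.0},
  {"tx": 0.0,"ty": 0.005,"tz": 0.0,"turn": 0.0},
  {"tx": 0.0,"ty": 0.005,"tz": -0.004,"turn": 0.0},
  {"tx": 0.0,"ty": 0.005,"tz": -0.009,"turn": 0.0},
  {"tx": 0.0,"ty": 0.005,"tz": -0.015,"turn": 0.0},
  {"tx": 0.0,"ty": 0.005,"tz": -0.025,"turn": 0.0},
  {"tx": 0.0,"ty": 0.005,"tz": -0.04,"turn": 0.0},
  {"tx": 0.0,"ty": 0.005,"tz": -0.06,"turn": 0.0},
  {"tx": 0.0,"ty": 0.005,"tz": -0.085,"turn": 0.0},
  {"tx": 0.0,"ty": 0.02,"tz": -0.11,"turn": 0.0},
  {"tx": 0.0,"ty": 0.04,"tz": -0.13,"turn": 0.0},
  {"tx": 0.0,"ty": 0.055,"tz": -0.145,"turn": 0.0},
  {"tx": 0.0,"ty": 0.06,"tz": -0.15,"turn": 0.0},
  {"tx": 0.0,"ty": 0.06,"tz": -0.15,"turn": 0.0},
])

```text
time_s: 9.58
eef_pos: [0.5733, -0.0623, 0.1745]
eef_rot: [0.001, 0.998, 0.064, 0.002]
wrist_force: [0.1, 0.0, -0.6]
opening: -0.001
```

```bash
python3 look.py 7 wrist; python3 - <<'E'
from st import *
c=np.load("wrist7.npz");W=world(c);z=W[...,2]-.0015;D=W[...,:2]-O;tx=D@X;ty=D@Y
for n,m in dict(nose=(abs(tx)<.004)&(abs(ty)<.012),strip=(tx>-.10)&(tx<-.075)&(abs(ty)<.01),fol=(tx<-.03)&(tx>-.045)&(abs(ty)<.03)).items(): print(n,m.sum(),np.median(z[m]).round(4))
m=(abs(z-.05)<.002)&(abs(ty)<.033)&(tx<.04)&(tx>-.08);print(np.percentile(tx[m],[.5,99.5]))
E
```

```text
t 9.58 p [ 0.5733 -0.0623  0.1745] tray x,y mm -127.1 -0.6 toolx head 7.29 zax [ 0.004 -0.001 -1.   ] F [ 0.06  0.04 -0.61] open -0.001
nose 536 0.0471
strip 1170 0.034
fol 2757 0.05
[-0.05592905  0.00130352]
```

View pics/wrist7.png

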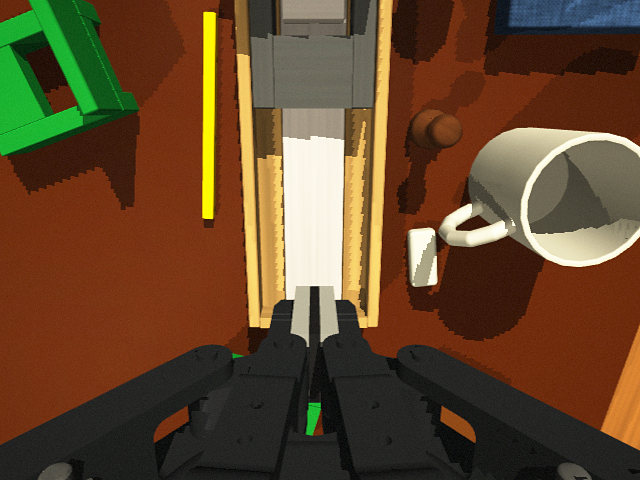

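The nose is up (47 mm, within the opening), the strip is at 34 mm, and the follower is flat at 50 mm with x about -0.011. One last scene view, then hand in.

```bash
python3 look.py 8 scene; python3 -c "
from bench import workorder;print(workorder.hand_in())"
```

```text
t 9.63 p [ 0.5723 -0.0611  0.1727] tray x,y mm -125.8 0.3 toolx head 7.32 zax [ 0.001 -0.    -1.   ] F [ 0.35  0.94 -1.8 ] open 0.004
the job is handed in; nothing more can be done
None
```

View pics/scene8.png

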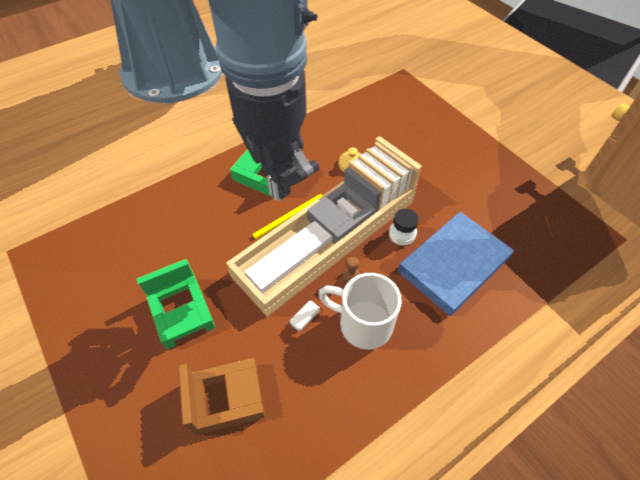

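I handed the job in at 9.6 s. The follower rests against the cards, and the catch has sprung back up inside its opening. With the shut fingertips I pressed the strip about 11.7 mm down behind the follower. I held it there while pushing the follower past the nose, stopped when the force rose to about 9 N with no further movement, then backed off and lifted clear.

**Last checks before hand-in:**
- **Catch:** the nose top is at 47 mm and the strip at 34 mm, so it is fully up.
- **Follower:** it lies flat with its top at 50 mm, at tray x of about -11 mm. It was straight when last measured, just before I let go; I did not re-measure the angle afterwards.
- **Other things on the desk:** they look unmoved in the final scene picture (pixel check by eye only).

**Disagreements and failures:**
- The measured x of -11 mm differs by about 1 mm from the nominal -10 mm. That is within the camera calibration error.
- The first move call was refused for its format, and nothing moved.

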